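Free the pen cap from the small vise

TASK

Free the blue cap that stands gripped in the small vise: push the stop bolt all the way aside by its red tab, then hook a fingertip behind the brass lip of the sliding jaw and draw the jaw fully open along its rail, to the stop. Only push and hook, do not pinch the tab or the lip; leave the cap standing where it is in the vise, and do not disturb the other things on the bench.

Things in the scene. Friction and masses are not known exactly. Their poses are not given: they have to be found in the camera images.
- vise: Small green machinist's vise fixed on a cherry board (290 x 200 x 12 mm). Origin: on the bench under the middle of the vise; x along the rail from the sliding jaw towards the fixed jaw, y across it, z up. All coordinates below are in this frame, in mm. Bed: x -125..90, y -30..30, top at z 40. Fixed jaw: face at x 41, top at z 75. Bolt guide: x -112..-66, y 59..83, top at z 61.
- jaw (a joint): Sliding jaw of the vise, 0 m shut on the cap, 0.045 m fully open at its stop; it slides towards the vise's -x with about 3 N of friction and stays where it is left. When shut its block spans x 0..27, y -30..30, top z 72; from the block a flat steel plate (top z 47, y -22..22) runs to x -62, where the brass lip stands up across its end. All of this shifts by the joint value towards -x. The bolt, while in the way, stops the jaw after about 3 mm.
- lip (a point): Middle of the foot of the inner face of the brass lip (lip: 8 thick, 44 wide, 22 high, top at z 69), the face towards the jaw block, which a fingertip hooks behind; at x -62, y 0, z 47 with the jaw shut, moves with the jaw. Between this face and the jaw block there is a clear gap 62 long, open at the top and sides, floor at z 47.
- bolt (a joint): Stop bolt, a flat steel bar (32 wide along x, x -105..-73, z 42..53) lying across the bed just outside the lip. 0 m fully in, 0.070 m fully aside at its stop; starts between 0 and 0.008. It slides towards the vise's +y with about 2 N of friction and stays where it is left. At 0 the bar spans y -30..85, with the red tab upright at its -y end. At 0.070 it is clear of the jaw, and its far end reaches y 155.
- tab (a point): Middle of the foot of the near face of the upright red tab on the bolt (tab: 32 along x, 10 thick along y, z 53..85), the flat face towards the vise's -y, to be pushed towards +y; at x -89, y -30, z 53 with the bolt at 0, moves with the bolt.
- cap: Marbled blue celluloid pen cap with brass band and clip, standing upright and loose on the bed between the two jaws: 14 across, 52 high, top at z 92 in the vise's frame, 18 g. Origin: centre of its foot.
- cap_seat (a point): Point on the vise's bed where the cap's foot stands: x 34, y 0, z 40.
- punch: Bystander, loose on the bench: bronze knock-out punch lying flat, 110 long, 10 thick, along its x (mm). Origin: centre of its underside.
- nib_block: Bystander, loose on the bench: cork nib block 60 x 45 x 32 (mm). Origin: centre of its underside.
- tweezers: Bystander, loose on the bench: brass tweezers lying flat, 130 long, along their x (mm). Origin: centre of its underside.
- nib_tray: Bystander, loose on the bench: walnut-brown bakelite nib tray 130 x 75 x 18 with three bays (mm). Origin: centre of its underside.
- ink_jar: Bystander, loose on the bench: ink jar, 52 across, 55 high (mm). Origin: centre of its underside.
- loupe: Bystander, loose on the bench: black watchmaker's loupe, 40 across, 30 high (mm). Origin: centre of its underside.

How it is judged:
On the way, in this order (a step that is already met when the one before it is completed fails the run):
1. the bolt is pushed fully aside by its red tab, with the jaw still shut (value of joint bolt above 0.062 m and contact force between the fingers and bolt_c1 above 0.3 N and value of joint jaw below 0.006 m), for 0.05 s.
2. the jaw is being drawn open by a finger behind its lip (value of joint jaw above 0.012 m and contact force between the fingers and jaw_c3 above 0.5 N), for 0.05 s.
At the end, for the whole second after the job is handed in: The jaw is open to within 4 mm of its stop (joint over 0.041), the bolt is aside to within 10 mm of its stop (over 0.060), and the cap stands still and upright (within 0.1 rad) on the bed within 10 mm of where it stood (value of joint jaw above 0.041 m and value of joint bolt above 0.06 m and angle between cap's own z axis and vertical below 0.1 rad and distance between cap and cap_seat below 0.01 m and linear speed of cap below 0.02 m/s); the robot touches nothing.
It fails at once if the lip is pinched between the fingers (pressed on both faces at once) (contact force between the fingers and jaw_c3 above 1 N and contact force between the fingers and jaw_c4 above 1 N).
It fails at once if the tab is pinched between the fingers (pressed on both faces at once) (contact force between the fingers and bolt_c1 above 1 N and contact force between the fingers and bolt_c2 above 1 N).
It fails at once if the cap is lifted more than 8 mm or tipped over (z of cap in the frame of vise above 0.048 m or angle between cap's own z axis and vertical above 0.5 rad).
It fails at once if a bystander is moved by more than 15 mm (distance of any of punch, nib_block, tweezers, nib_tray, ink_jar, loupe from where it was at the start of the episode above 0.015 m).
It also fails if it takes over 45 s, if anything falls off the work surface, if the arm or the gripper's body presses on something with over 40 N, if the wrist force passes 120 N, or if a joint passes its speed limit or range.

ROBOT

A 6-joint arm with a two-finger parallel gripper is mounted at the origin on the work surface. World frame = base frame: x ahead of the robot, y to its left, z up, the work surface at z = 0. Lengths are in m, angles in rad, forces in N, time in s.
With the tool pointing down it reaches from about 0.4 to 0.825 m from the base axis. Payload 7 kg.
Tool frame: the origin (TCP) lies at the centre of the arm's flange, where the gripper is bolted on; the fingertips stand 178 mm ahead of it and the grasp point (between the pads) lies 159 mm ahead of it; z points along the fingers, y is the direction in which the jaws open and shut (so a half turn about z gives the same grasp; the last joint's range is limited). The gripper opens to 88 mm and grips with 3 to 60 N. Pads are 19 mm wide; open, the fingers measure 130 mm over their backs; the gripper's body (78 mm by 193 mm) begins 47 mm behind the grasp point.
Start: joints at [1.623, 0.359, 0.012, 0, -1.224, -0.288], TCP at [0.158, 0.656, 0.405] pointing down, gripper open.
Joint ranges: [-3.07, 3.07], [-1.43, 2.12], [-1.02, 1.25], [-3.03, 1.67], [-3.05, -0], [-3.03, 3.03]. Speed limits (rad/s): [2.39, 2.39, 3.01, 3.14, 3.14, 3.14].

INTERFACE

Orientations are given as [roll, pitch, yaw] about the fixed x, y, z axes, in that order (R = Rz(yaw) Ry(pitch) Rx(roll)).
In Python, from station import * gives the robot as it stands.
- The arm moves only by the tool send_rows, never from a script. Its argument "motion" is a list of rows, each an object with "offset": the shift along the tool's x, y, z in cm, a list of three; "turn": the turn about the tool's z in degrees. In form: [{"offset": [x, y, z], "turn": turn}, ...]. A call has 1 to 8 rows; each row is the pose to reach, as a shift and turn from the pose commanded when the call began, along the tool's axes at that moment; what a row does not reach only later rows make up. A row lasts 1/10 s, in which the tool goes at most 50 mm and 8.59 degrees, less where a joint would pass 70% of its speed; a pose out of reach is approached as far as the arm can. A call with a gripper value outside its range is refused whole. "hand" is the opening, from -1 (shut) to 1 (fully open), set as the call begins (left out, the last holds). The fingers move at their own pace and stop on an object; "squeeze" is the grip in N (left out, the last holds). Time passes only in rows, so rows that repeat a pose let the fingers close. It gives the time, the measured TCP pose, the force and the opening at its end, in the units of the state.
- get_state(): the state, without advancing time (a new reading comes with each control period).
- grab_frame(name): name is "side" or "top"; returns a dict with "frame" (384x512x3 uint8, blue, green, red), "range_z" (384x512 float32, m along the optical axis (not along the pixel's ray), 0 where there is no reading), "vertical_fov" (degrees; the focal length in pixels is half the picture's height over the tangent of half this angle, whatever the lens; pixels are square), "cx", "cy" (the principal point, pixels), "cam_to_world" (4x4, takes a point from camera to world coordinates). Camera axes: x right, y up, looking along -z (the intrinsics and any distortion apply to the point x, -y, -z); pixel columns grow to the right and rows downward; lengths in m; the calibration is good to about 2 mm. A picture is of the moment at which its call begins.
- job_done(): hands the job in, once; it reports no verdict.
The state is a dict: "t": time; "q": joint angles; "qd": joint speeds; "joint_efforts": joint torques, N m; "eef_pos": TCP position; "ee_rot": TCP orientation; "force": force on the tool from outside, world axes, zero at the start; "moment": the same for the moment, N m; "width": finger opening in m.
Only numpy, scipy, OpenCV 4.12 (cv2) and the standard library are available. Lean on these libraries where they do the work, as an engineer would, in place of code of your own. Each camera call takes 0.05 s, during which the arm holds its last target. There are 200 camera calls.

## Working session

There is one attempt and no reset: what is moved stays moved. The work goes in short steps, Python scripts to look and compute and a tool call to move; the robot and the scene stay as the last step left them, time stands still between calls to the robot, and variables do not carry over. Pictures are saved under pics/ and viewed, about 8 in all and at most 12, crops included, and the job is handed in when it is done.

Besides the shell and the picture viewer there is one more tool, called after "Call:" as name([rows], argument=value, ...), one row to a line, values as JSON. send_rows: Moves the arm, as the interface text tells. Its arguments: {"type":"object","properties":{"motion":{"type":"array"},"hand":{"type":"number"},"squeeze":{"type":"number"}},"required":["motion"]}

```bash
ls; mkdir -p pics; python3 - <<'E'
from station import *
import cv2,numpy as np
s=get_state();print(s)
for n in("top","side"):
    f=grab_frame(n);np.savez(f"{n}0.npz",**f);cv2.imwrite(f"pics/{n}0.png",f["frame"])
    print(n,f["vertical_fov"],f["cx"],f["cy"],f["cam_to_world"],[k for k in f])
E
```

```text
pics
{'t': 0.0, 'q': array([ 1.62313066e+00,  3.59327853e-01,  1.10524240e-02, -3.11402643e-04,
       -1.22409626e+00, -2.88106258e-01]), 'qd': array([-4.88680413e-04,  3.29217304e-04, -2.84875697e-04, -6.89759031e-06,
       -6.10645537e-04,  7.66220854e-04]), 'joint_efforts': array([ 5.11237213e-04, -5.82718277e+01,  2.93062645e+01,  6.99768305e+00,
        7.06877807e-03, -1.49211683e-04]), 'eef_pos': array([0.15763505, 0.6561253 , 0.40376482]), 'ee_rot': array([ 3.13999904e+00, -1.66980599e-04, -2.35877839e-01]), 'force': array([-0.76445272,  0.25815901, -0.10439737]), 'moment': array([-0.0137718 , -0.0066666 ,  0.02799018]), 'width': 0.08751599206733905}
top 50.527084633723916 253.4108448581461 186.21251341701458 [[-0.00551107  0.9952844  -0.09684312  0.49093458]
 [-0.99967574 -0.00307582  0.02527761  0.049023  ]
 [ 0.02486054  0.09695102  0.99497862  1.05063413]
 [ 0.          0.          0.          1.        ]] ['frame', 'range_z', 'vertical_fov', 'cx', 'cy', 'cam_to_world']
side 51.42851306607545 251.2368901617446 188.2175466556838 [[-0.94545621  0.22908545 -0.23158673  0.36999433]
 [-0.32571032 -0.65383272  0.68294624  0.62905078]
 [ 0.00503407  0.72112595  0.6927857   0.67883837]
 [ 0.          0.          0.          1.        ]] ['frame', 'range_z', 'vertical_fov', 'cx', 'cy', 'cam_to_world']
```

View pics/top0.png

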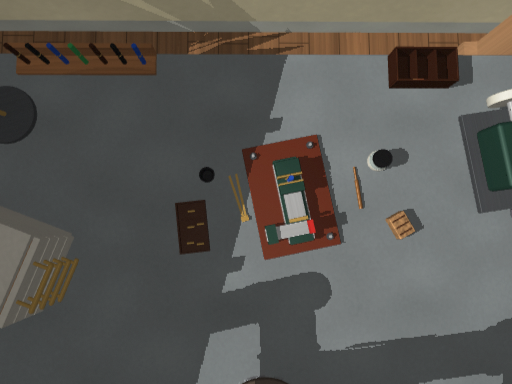

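View pics/side0.png

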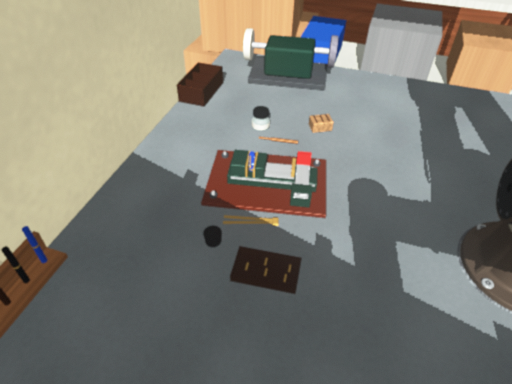

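The top view shows the vise on its board: red tab at about (311,228), bolt bar (293,231), guide (272,235), cap (291,179). The side view agrees, with the tab at (303,158) and the cap at (252,160). Vise +x points roughly along world +x and +y along world +y. Next I'll build point clouds from both views.

```bash
cat > h.py <<'E'
import numpy as np,cv2
def cloud(f):
    z=f["range_z"];h,w=z.shape;F=h/2/np.tan(np.radians(f["vertical_fov"])/2)
    v,u=np.mgrid[:h,:w]
    P=np.stack([(u-f["cx"])/F*z,-(v-f["cy"])/F*z,-z,np.ones_like(z)],-1)@f["cam_to_world"].T
    return P[...,:3],z>0
def red(f):
    hsv=cv2.cvtColor(f["frame"],cv2.COLOR_BGR2HSV);return ((hsv[...,0]<8)|(hsv[...,0]>172))&(hsv[...,1]>210)&(hsv[...,2]>170)
E
python3 - <<'E'
from h import *
for n in("top","side"):
    f=dict(np.load(f"{n}0.npz"));P,ok=cloud(f)
    hsv=cv2.cvtColor(f["frame"],cv2.COLOR_BGR2HSV)
    bench=ok&(abs(P[...,0]-.45)<.3)&(abs(P[...,1])<.3)
    print(n,"bench z",np.percentile(P[bench][:,2],[5,25,50,75]))
    m=(((hsv[...,0]<12)|(hsv[...,0]>170))&(hsv[...,1]>130)&(hsv[...,2]>50)&ok&(P[...,2]<.022)&(P[...,2]>.004))
    k,l,st,c=cv2.connectedComponentsWithStats(m.astype(np.uint8));i=1+np.argmax(st[1:,4]);b=l==i
    r=cv2.minAreaRect(P[b][:,:2].astype(np.float32)*1000);print("board",r,np.median(P[b][:,2]),st[i])
    t=red(f)&ok;print("tab",t.sum(),np.percentile(P[t],[0,10,50,90,100],axis=0).round(4).tolist())
    fr=f["frame"];rr,cc=np.where(b);y0,y1,x0,x1=rr.min()-8,rr.max()+8,cc.min()-8,cc.max()+8
    cv2.imwrite(f"pics/{n}crop.png",cv2.resize(fr[y0:y1,x0:x1],None,fx=4,fy=4,interpolation=cv2.INTER_CUBIC));print("crop",y0,y1,x0,x1)
E
```

```text
top bench z [-0.00301085 -0.00097243  0.00058658  0.00285229]
board ((567.6575317382812, -72.54461669921875), (287.6880187988281, 198.86923217773438), 11.406261444091797) 0.012264212218660697 [ 242  135   99  124 5663]Traceback (most recent call last):
  File "<stdin>", line 10, in <module>
    return _quantile_unchecked(
        a, q, axis, out, overwrite_input, method, keepdims, weights)
    return _ureduce(a,
                    func=_quantile_ureduce_func,
    ...<5 lines>...
                    overwrite_input=overwrite_input,
                    method=method)
    r = func(a, **kwargs)
    result = _quantile(arr,
                       quantiles=q,
    ...<2 lines>...
                       out=out,
                       weights=wgt)
    slices_having_nans = np.isnan(arr[-1, ...])
                                  ~~~^^^^^^^^^
IndexError: index -1 is out of bounds for axis 0 with size 0
```

```bash
sed -i 's/>210)/>170)/; s/>170)$/>110)/' h.py; python3 - <<'E'
from h import *
np.set_printoptions(suppress=True,precision=1,linewidth=150)
for n in("top","side"):
    f=dict(np.load(f"{n}0.npz"));P,ok=cloud(f)
    hsv=cv2.cvtColor(f["frame"],cv2.COLOR_BGR2HSV)
    m=(((hsv[...,0]<12)|(hsv[...,0]>170))&(hsv[...,1]>130)&(hsv[...,2]>50)&ok&(P[...,2]<.022)&(P[...,2]>.004)&(abs(P[...,0]-.567)<.2)&(abs(P[...,1]+.072)<.2))
    r=cv2.minAreaRect(P[m][:,:2].astype(np.float32)*1000);print(n,"board",r,np.median(P[m][:,2]))
    a=np.radians(11.4);R=np.array([[np.cos(a),np.sin(a)],[-np.sin(a),np.cos(a)]])
    V=P.copy()*1000;V[...,:2]=(V[...,:2]-[567.66,-72.54])@R.T
    box=ok&(abs(V[...,0])<150)&(abs(V[...,1])<110)
    t=box&red(f)&(V[...,2]>45)
    print("tab",t.sum(),np.percentile(V[t],[0,10,50,90,100],axis=0) if t.any() else "")
    g=box&(hsv[...,0]>60)&(hsv[...,0]<95)&(hsv[...,1]>100)&(V[...,2]>25)
    for nm,q in (("guide",g&(V[...,1]>50)),("bedgreen",g&(abs(V[...,1])<45)),("hi>66",g&(V[...,2]>66)),("blue",box&(hsv[...,0]>100)&(hsv[...,0]<130)&(hsv[...,1]>120)&(V[...,2]>50)),("brass",box&(hsv[...,0]>15)&(hsv[...,0]<32)&(hsv[...,1]>110)&(V[...,2]>40))):
        print(nm,q.sum(),"\n",np.percentile(V[q],[0,5,50,95,100],axis=0) if q.any() else "")
    fr=f["frame"];rr,cc=np.where(box);y0,y1,x0,x1=rr.min(),rr.max(),cc.min(),cc.max()
    cv2.imwrite(f"pics/{n}crop.png",cv2.resize(fr[y0:y1,x0:x1],None,fx=4,fy=4,interpolation=cv2.INTER_CUBIC));print("crop",y0,y1,x0,x1)
E
```

```text
top board ((567.6575317382812, -72.54461669921875), (287.6880187988281, 198.86923217773438), 11.406261444091797) 0.012264212218660697
tab 78 [[-100.   -30.7   56.4]
 [ -96.8  -28.6   67.1]
 [ -84.4  -23.    84.5]
 [ -72.   -19.9   86.9]
 [ -69.2  -19.4   89.3]]
guide 1 
 [[-64.7  82.9  52.5]
 [-64.7  82.9  52.5]
 [-64.7  82.9  52.5]
 [-64.7  82.9  52.5]
 [-64.7  82.9  52.5]]
bedgreen 111 
 [[-15.3 -26.   37.3]
 [  8.7 -22.2  39.1]
 [ 75.    4.   73.3]
 [ 91.6  29.7  77. ]
 [ 92.6  29.9  78.1]]
hi>66 78 
 [[  4.4 -26.   68.6]
 [  7.6 -22.8  70.3]
 [ 74.3   1.5  74.7]
 [ 84.1  29.3  77.1]
 [ 84.6  29.7  78.1]]
blue 28 
 [[32.2 -6.  62.5]
 [33.1 -4.4 68.1]
 [36.7  2.1 91.7]
 [41.7  6.4 94.3]
 [42.6  7.  94.4]]
brass 170 
 [[-65.6 -30.2  40.5]
 [-64.5 -24.5  51.8]
 [ 29.    3.2  70.8]
 [ 49.5  27.4  75.2]
 [ 50.8  30.   89.1]]
crop 133 261 238 344
side board ((567.1537475585938, -68.4425048828125), (283.442626953125, 200.04324340820312), 11.614351272583008) 0.01155346868368945
tab 138 [[-100.8  -28.    57.8]
 [ -96.1  -21.7   60.7]
 [ -84.4  -19.1   72.9]
 [ -72.2  -17.2   84.5]
 [ -69.   -14.4   86.5]]
guide 0 
 
bedgreen 0 
 
hi>66 0 
 
blue 39 
 [[32.  -1.1 54.8]
 [33.6  0.3 66.5]
 [36.2  5.8 85.5]
 [41.2  8.7 93.1]
 [41.9  9.5 94.2]]
brass 133 
 [[-65.4 -25.5  45.4]
 [-64.5 -18.3  47.6]
 [ 28.3  20.9  68.6]
 [ 49.7  31.3  73. ]
 [ 50.1  32.   74.9]]
crop 150 221 199 327
```

Vise frame: yaw ≈ 11.45°, origin ≈ (0.5706, -0.0694). In y the two cameras bracket that by about ±2 mm. I'll swing over with the fingers shut and turn the tool x axis along the vise x axis.

Call:
send_rows([
  {"offset": [2,1.3,0],"turn": -3},
  {"offset": [5,3.2,0],"turn": -6},
  {"offset": [8.5,5.5,0],"turn": -9},
  {"offset": [12,7.7,0],"turn": -12},
  {"offset": [15.5,10,0],"turn": -15},
  {"offset": [19,12.3,0],"turn": -18},
  {"offset": [22.5,14.5,0],"turn": -21},
  {"offset": [26,16.8,0],"turn": -25},
], hand=-1, squeeze=10)

```text
t: 0.9
eef_pos: [0.3721, 0.4308, 0.4045]
ee_rot: [3.141, 0.0, 0.203]
force: [-0.0, 0.8, -0.3]
width: 0.0288
```

```bash
cat >> h.py <<'E'
O=np.array([.5706,-.0694,0]);A=np.radians(11.45)
RV=np.array([[np.cos(A),-np.sin(A),0],[np.sin(A),np.cos(A),0],[0,0,1]])
def tip(s):
    from scipy.spatial.transform import Rotation as Ro
    R=Ro.from_euler("xyz",s["ee_rot"]).as_matrix();return s["eef_pos"]+R@[0,0,.178],R
def go(s,*targets):
    p,R=tip(s);print("t",round(s["t"],2),"tip in vise mm",(RV.T@(p-O)*1000).round(1),"yaw off deg",np.degrees(A-s["ee_rot"][2]).round(2),"F(vise)",(RV.T@s["force"]).round(2),"w",round(s["width"],4))
    for t in targets:
        print(t,"offset cm",(R.T@(O+RV@(np.array(t)/1000)-p)*100).round(2))
E
python3 -c "
from station import *;from h import *
s=get_state();go(s,(-92,-100,190),(-92,-75,120));print(s['eef_pos'],s['q'])"
```

```text
t 0.9 tip in vise mm [-95.3 529.6 226.5] yaw off deg -0.18 F(vise) [ 0.13  0.83 -0.26] w 0.0288
(-92, -100, 190) offset cm [ 0.14 62.96  3.66]
(-92, -75, 120) offset cm [ 0.15 60.46 10.66]
[0.37209786 0.43075902 0.4044606 ] [ 1.20196749e+00  1.85906472e-01 -2.26008166e-01 -1.32560929e-04
 -1.15923254e+00  5.71838105e-01]
```

Call:
send_rows([
  {"offset": [0,2,0],"turn": 0},
  {"offset": [0,6,0],"turn": 0},
  {"offset": [0,10,0],"turn": 0},
  {"offset": [0,14,0],"turn": 0},
  {"offset": [0,18,0],"turn": 0},
  {"offset": [0,22,0],"turn": 0},
  {"offset": [0,26,0],"turn": 0},
  {"offset": [0,30,0],"turn": 0},
])

```text
t: 1.7
eef_pos: [0.4306, 0.1367, 0.4047]
ee_rot: [-3.141, -0.0, 0.2]
force: [0.7, 0.8, -0.0]
width: 0.0002
```

Call:
send_rows([
  {"offset": [0,4,0],"turn": 0},
  {"offset": [0,8,0],"turn": 0},
  {"offset": [0,12,0],"turn": 0},
  {"offset": [0,16.5,0],"turn": 0},
  {"offset": [0,21,0],"turn": 0},
  {"offset": [0,26,1],"turn": 0},
  {"offset": [0,30,2],"turn": 0},
  {"offset": [0,33,3],"turn": 0},
])

```text
t: 2.5
eef_pos: [0.4966, -0.1873, 0.374]
ee_rot: [-3.141, 0.0, 0.199]
force: [-0.4, -0.3, -0.6]
width: 0.0005
```

```bash
python3 -c "
from station import *;from h import *
s=get_state();go(s,(-92,-75,110),(-92,-75,59));print(s['eef_pos'],s['q'])"
```

```text
t 2.5 tip in vise mm [ -96.  -100.9  196. ] yaw off deg 0.06 F(vise) [-0.45 -0.19 -0.62] w 0.0005
(-92, -75, 110) offset cm [ 0.4  -2.59  8.6 ]
(-92, -75, 59) offset cm [ 0.4  -2.59 13.7 ]
[ 0.49662504 -0.18731898  0.37398986] [ 9.02232065e-03  1.45112265e-01 -3.49676462e-01 -4.54211341e-05
 -1.07638048e+00  1.76055371e+00]
```

Call:
send_rows([
  {"offset": [0.2,-0.2,1.5],"turn": 0},
  {"offset": [0.4,-0.6,4],"turn": 0},
  {"offset": [0.4,-1,7],"turn": 0},
  {"offset": [0.4,-1.2,9.5],"turn": 0},
  {"offset": [0.4,-1.2,11.5],"turn": 0},
  {"offset": [0.4,-1.2,13],"turn": 0},
  {"offset": [0.4,-1.2,13.5],"turn": 0},
  {"offset": [0.4,-1.2,13.5],"turn": 0},
])

```text
t: 3.3
eef_pos: [0.498, -0.1724, 0.2391]
ee_rot: [-3.141, 0.002, 0.2]
force: [-1.0, -0.2, 0.4]
width: 0.0002
```

```bash
python3 - <<'E'
from station import *;from h import *
s=get_state();go(s,(-92,-75,60))
for n,(a,b,c,d) in (("top",(125,270,230,360)),("side",(120,240,190,350))):
    f=grab_frame(n);np.savez(f"{n}1.npz",**f)
    cv2.imwrite(f"pics/{n}1.png",cv2.resize(f["frame"][a:b,c:d],None,fx=4,fy=4,interpolation=cv2.INTER_CUBIC))
E
```

```text
t 3.3 tip in vise mm [-91.9 -86.5  61.1] yaw off deg -0.03 F(vise) [-1.03 -0.02  0.41] w 0.0002
(-92, -75, 60) offset cm [-0.01 -1.15  0.11]
```

View pics/side1.png

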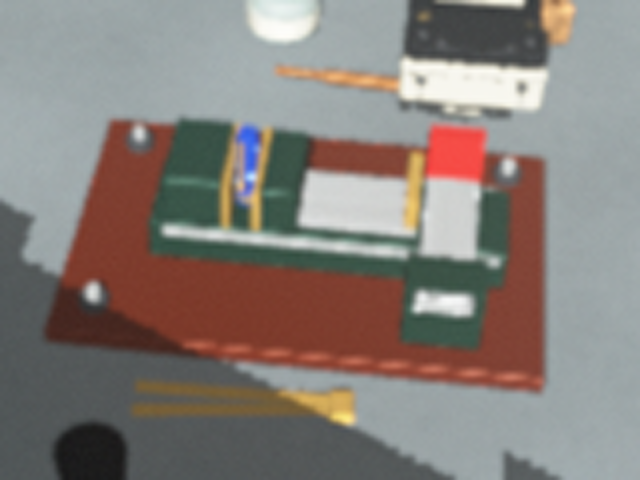

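View pics/topcrop.png

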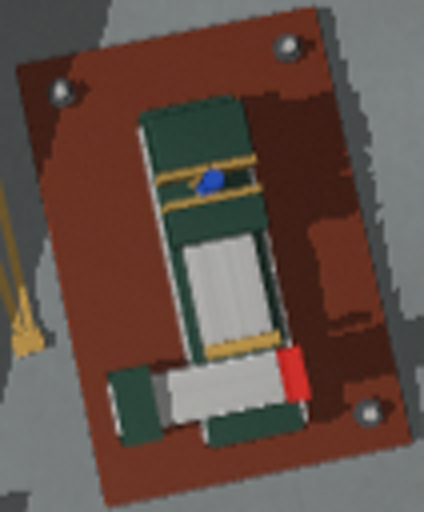

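The side crop shows the tab face at (455,155) and the gripper body at (475,75), lined up behind it in x. The top crop shows the lip at (240,345), the tab at (293,375) and the guide at (135,405). The fingertips aren't obvious, so I'll project where they should be and compare with the depth.

```bash
python3 - <<'E'
from h import *
f=dict(np.load("side1.npz"));F=192/np.tan(np.radians(f["vertical_fov"])/2)
C=np.linalg.inv(f["cam_to_world"])
for v in [(-92,-86.5,61),(-92,-65.5,61),(-92,-65.5,110),(-89,-30,85),(-92,-86.5,127)]:
    p=C@np.append(O+RV@(np.array(v)/1000),1);print(v,((f["cx"]+F*p[0]/-p[2]-190)*4).round(),((f["cy"]-F*p[1]/-p[2]-120)*4).round())
for n in("side","top"):
    f=dict(np.load(n+"1.npz"));P,ok=cloud(f);V=(P-O)@RV*1000
    m=ok&(abs(V[...,0]+92)<60)&(V[...,1]<-40)&(V[...,1]>-140)&(V[...,2]>30)&(V[...,2]<118)
    print(n,m.sum(),np.percentile(V[m],[0,5,50,95,100],axis=0).round(1) if m.any() else "")
E
```

```text
(-92, -86.5, 61) 463.0 102.0
(-92, -65.5, 61) 462.0 123.0
(-92, -65.5, 110) 470.0 58.0
(-89, -30, 85) 459.0 127.0
(-92, -86.5, 127) 474.0 15.0
side 26 [[-102.   -75.    63.2]
 [-100.   -73.7   64.4]
 [ -91.3  -71.6   67.9]
 [ -80.9  -69.    72.1]
 [ -80.   -68.    72.8]]
top 0
```

View pics/top1.png

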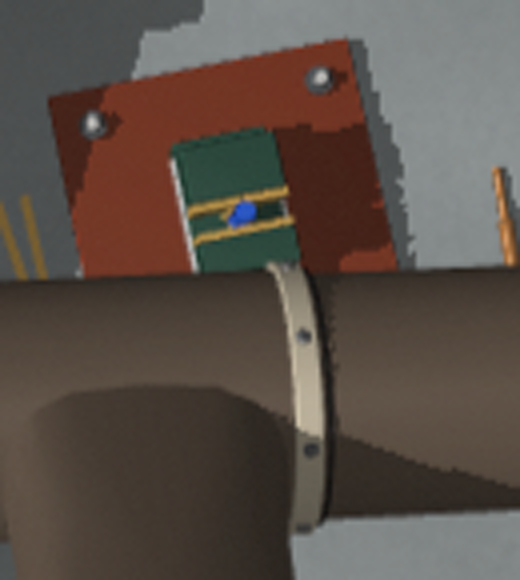

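The top view only shows the arm covering the bolt end. In the side cloud the fingers span x -102..-80, with the near face at y ≈ -69, so they are lined up with the tab. Next I'll close in and watch for contact.

Call:
send_rows([
  {"offset": [0,-0.5,0.1],"turn": 0},
  {"offset": [0,-1.2,0.1],"turn": 0},
  {"offset": [0,-2,0.1],"turn": 0},
  {"offset": [0,-2.8,0.1],"turn": 0},
  {"offset": [0,-3.4,0.1],"turn": 0},
  {"offset": [0,-4,0.1],"turn": 0},
  {"offset": [0,-4.5,0.1],"turn": 0},
  {"offset": [0,-5,0.1],"turn": 0},
])

```text
t: 4.2
eef_pos: [0.4884, -0.1233, 0.2388]
ee_rot: [3.141, -0.0, 0.201]
force: [0.0, -2.2, 0.4]
width: 0.0008
```

Call:
send_rows([
  {"offset": [0,-0.6,0],"turn": 0},
  {"offset": [0,-1.2,0],"turn": 0},
  {"offset": [0,-1.8,0],"turn": 0},
  {"offset": [0,-2.4,0],"turn": 0},
  {"offset": [0,-3,0],"turn": 0},
  {"offset": [0,-3.4,0],"turn": 0},
  {"offset": [0,-3.8,0],"turn": 0},
  {"offset": [0,-4,0],"turn": 0},
])

```text
t: 5.0
eef_pos: [0.4804, -0.084, 0.2388]
ee_rot: [-3.142, -0.0, 0.201]
force: [1.5, -2.2, 0.6]
width: 0.0005
```

```bash
python3 - <<'E'
from station import *;from h import *
s=get_state();go(s,(-92,19,60))
f=grab_frame("side");np.savez("side2.npz",**f)
P,ok=cloud(f);V=(P-O)@RV*1000
for n in("side0","side2"):
    f=dict(np.load(n+".npz"));P,ok=cloud(f);V=(P-O)@RV*1000
    t=ok&red(f)&(V[...,2]>54)&(abs(V[...,0]+89)<25);print(n,t.sum(),np.percentile(V[t],[0,10,50,90,100],axis=0).round(1))
cv2.imwrite(f"pics/side2.png",cv2.resize(f["frame"][120:240,190:350],None,fx=4,fy=4,interpolation=cv2.INTER_CUBIC))
E
```

```text
t 5.0 tip in vise mm [-91.2   3.6  60.8] yaw off deg -0.06 F(vise) [ 1.07 -2.41  0.63] w 0.0005
(-92, 19, 60) offset cm [-0.08 -1.54  0.08]
side0 138 [[-104.3  -30.4   57.8]
 [ -99.7  -24.1   60.7]
 [ -87.9  -21.5   72.9]
 [ -75.7  -19.6   84.5]
 [ -72.5  -16.8   86.5]]
side2 56 [[-103.4   27.7   57.7]
 [-100.6   28.5   58.4]
 [ -87.5   29.9   63.9]
 [ -75.6   32.    69.6]
 [ -72.9   33.    70.7]]
```

The bolt has moved about 50 mm with roughly 2.3 N of resistance. I'll push on to the stop.

Call:
send_rows([
  {"offset": [-0.05,-0.4,0],"turn": 0},
  {"offset": [-0.05,-0.8,0],"turn": 0},
  {"offset": [-0.05,-1.1,0],"turn": 0},
  {"offset": [-0.05,-1.3,0],"turn": 0},
  {"offset": [-0.05,-1.5,0],"turn": 0},
  {"offset": [-0.05,-1.6,0],"turn": 0},
  {"offset": [-0.05,-1.7,0],"turn": 0},
])

```text
t: 5.75
eef_pos: [0.4764, -0.0678, 0.2386]
ee_rot: [3.142, 0.0, 0.201]
force: [1.8, -1.4, -0.9]
width: 0.0007
```

Call:
send_rows([
  {"offset": [0,-0.1,0],"turn": 0},
  {"offset": [0,-0.2,0],"turn": 0},
  {"offset": [0,-0.3,0],"turn": 0},
])

```text
t: 6.05
eef_pos: [0.476, -0.0654, 0.2388]
ee_rot: [3.14, 0.0, 0.201]
force: [5.0, -13.3, -2.7]
width: 0.0004
```

```bash
python3 - <<'E'
from station import *;from h import *
s=get_state();go(s,(-92,19,60))
f=grab_frame("side");P,ok=cloud(f);V=(P-O)@RV*1000
t=ok&red(f)&(V[...,2]>54)&(abs(V[...,0]+89)<25);print(t.sum(),np.percentile(V[t],[0,10,50,90,100],axis=0).round(1))
E
```

```text
t 6.05 tip in vise mm [-91.9  22.4  60.8] yaw off deg -0.07 F(vise) [  2.24 -14.01  -2.67] w 0.0004
(-92, 19, 60) offset cm [-0.01  0.34  0.08]
57 [[-101.7   46.    54.1]
 [ -99.3   47.2   56.4]
 [ -88.    49.    61.6]
 [ -76.4   50.    66.6]
 [ -72.3   50.5   68.9]]
```

The force rose to 14 N, so the bolt is at its stop, and the tab's far face reads about 50 as expected. Next I'll back off, lift, and move over the gap.

Call:
send_rows([
  {"offset": [0,0.6,0],"turn": 0},
  {"offset": [0,1.3,0],"turn": 0},
  {"offset": [0,1.8,-0.8],"turn": 0},
  {"offset": [0,2,-2.4],"turn": 0},
  {"offset": [0,2,-4],"turn": 0},
  {"offset": [0.6,2,-4.6],"turn": 0},
  {"offset": [2,2,-4.8],"turn": 0},
  {"offset": [3.5,2,-4.8],"turn": 0},
])

```text
t: 6.9
eef_pos: [0.5154, -0.0773, 0.2869]
ee_rot: [-3.142, -0.001, 0.201]
force: [0.6, -0.1, 0.4]
width: 0.0006
```

Call:
send_rows([
  {"offset": [1,0,0],"turn": 0},
  {"offset": [1.8,0,0],"turn": 0},
  {"offset": [1.8,0,0],"turn": 0},
])

```text
t: 7.2
eef_pos: [0.5329, -0.0737, 0.2857]
ee_rot: [3.141, 0.001, 0.201]
force: [-0.6, -0.8, 0.5]
width: 0.0009
```

```bash
python3 - <<'E'
from station import *;from h import *
s=get_state();go(s,(-38,1,53))
f=grab_frame("side");P,ok=cloud(f);V=(P-O)@RV*1000
t=ok&red(f)&(V[...,2]>54)&(abs(V[...,0]+89)<25);print(t.sum(),np.percentile(V[t],[0,10,50,90,100],axis=0).round(1))
cv2.imwrite(f"pics/side3.png",cv2.resize(f["frame"][120:240,190:350],None,fx=4,fy=4,interpolation=cv2.INTER_CUBIC))
E
```

```text
t 7.2 tip in vise mm [-38.1   3.3 107.7] yaw off deg -0.05 F(vise) [-0.77 -0.61  0.5 ] w 0.0009
(-38, 1, 53) offset cm [0.01 0.23 5.47]
175 [[-103.3   37.3   54.2]
 [ -99.7   43.5   58.5]
 [ -87.9   48.    74.1]
 [ -75.6   49.7   84.9]
 [ -72.3   52.1   87.1]]
```

View pics/side3.png

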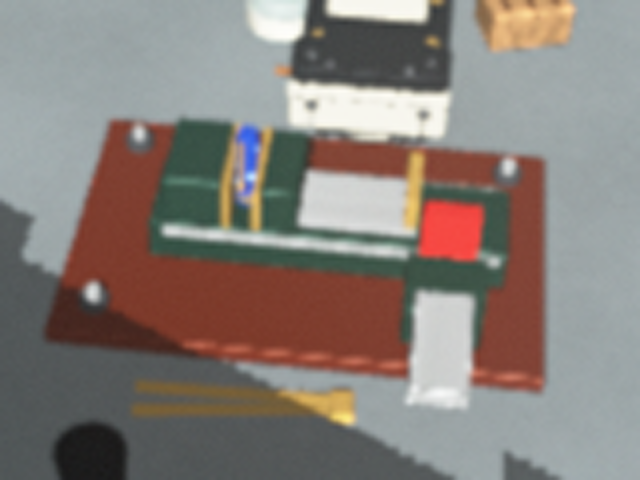

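The bolt is aside, with the tab at (452,230), and the jaw is still shut with its lip at (415,190). The cap is upright at (248,165). The gripper body hides the fingers, which stand over the gap. Next I'll descend.

Call:
send_rows([
  {"offset": [0,0.2,1],"turn": 0},
  {"offset": [0,0.2,2.2],"turn": 0},
  {"offset": [0,0.2,3.4],"turn": 0},
  {"offset": [0,0.2,4.3],"turn": 0},
  {"offset": [0,0.2,5],"turn": 0},
  {"offset": [0,0.2,5.3],"turn": 0},
  {"offset": [0,0.2,5.3],"turn": 0},
])

```text
t: 7.95
eef_pos: [0.5321, -0.0759, 0.2332]
ee_rot: [3.142, 0.001, 0.201]
force: [0.3, 1.0, -0.5]
width: 0.0005
```

Call:
send_rows([
  {"offset": [-0.3,0,0],"turn": 0},
  {"offset": [-0.6,0,0],"turn": 0},
  {"offset": [-0.9,0,0],"turn": 0},
  {"offset": [-1.2,0,0],"turn": 0},
  {"offset": [-1.5,0,0],"turn": 0},
  {"offset": [-1.8,0,0],"turn": 0},
  {"offset": [-2.1,0,0],"turn": 0},
  {"offset": [-2.4,0,0],"turn": 0},
])

```text
t: 8.75
eef_pos: [0.5089, -0.0806, 0.2341]
ee_rot: [3.142, -0.001, 0.201]
force: [3.2, 1.3, 1.1]
width: 0.0001
```

```bash
cat > jaw.py <<'E'
from station import *;from h import *
s=get_state();go(s)
f=grab_frame("side");P,ok=cloud(f);V=(P-O)@RV*1000
hsv=cv2.cvtColor(f["frame"],cv2.COLOR_BGR2HSV)
b=ok&(hsv[...,0]>15)&(hsv[...,0]<32)&(hsv[...,1]>110)&(V[...,2]>40)&(abs(V[...,1])<35)
for n,q in(("lip",b&(V[...,0]<-40)&(V[...,0]>-140)),("jawface",b&(V[...,0]>-40)&(V[...,0]<35)),("cap",ok&(hsv[...,0]>100)&(hsv[...,0]<130)&(hsv[...,1]>120)&(V[...,2]>50)&(abs(V[...,0]-34)<20))):
    print(n,q.sum(),np.percentile(V[q],[5,50,95],axis=0).round(1).tolist() if q.any() else "")
E
python3 jaw.py
```

```text
t 8.75 tip in vise mm [-62.4   1.3  56.1] yaw off deg -0.05 F(vise) [3.41 0.59 1.13] w 0.0001
lip 4 [[-94.1, -3.9, 139.8], [-92.5, 15.6, 140.8], [-91.1, 34.7, 141.7]]
jawface 42 [[12.0, -23.7, 45.7], [13.8, 19.7, 70.6], [15.4, 31.2, 74.4]]
cap 54 [[28.3, -3.5, 54.6], [32.0, 2.9, 79.4], [36.7, 5.5, 91.6]]
```

The finger is hooked on: 3.4 N, and the jaw is about 11 mm open with the cap steady. I'll draw on.

Call:
send_rows([
  {"offset": [-0.3,0,0],"turn": 0},
  {"offset": [-0.6,0,0],"turn": 0},
  {"offset": [-0.9,0,0],"turn": 0},
  {"offset": [-1.2,0,0],"turn": 0},
  {"offset": [-1.5,0,0],"turn": 0},
  {"offset": [-1.8,0,0],"turn": 0},
  {"offset": [-2.1,0,0],"turn": 0},
  {"offset": [-2.4,0,0],"turn": 0},
])

```text
t: 9.6
eef_pos: [0.4849, -0.0855, 0.2337]
ee_rot: [-3.142, 0.0, 0.201]
force: [2.9, 1.1, 2.2]
width: 0.0005
```

Call:
send_rows([
  {"offset": [-0.2,0,0],"turn": 0},
  {"offset": [-0.4,0,0],"turn": 0},
  {"offset": [-0.6,0,0],"turn": 0},
  {"offset": [-0.7,0,0],"turn": 0},
  {"offset": [-0.8,0,0],"turn": 0},
  {"offset": [-0.9,0,0],"turn": 0},
])

```text
t: 10.2
eef_pos: [0.4766, -0.0872, 0.2337]
ee_rot: [3.142, -0.001, 0.201]
force: [6.1, 1.7, -1.9]
width: 0.0004
```

```bash
python3 jaw.py
```

```text
t 10.2 tip in vise mm [-95.5   1.2  55.7] yaw off deg -0.04 F(vise) [ 6.27  0.42 -1.95] w 0.0004
lip 12 [[-113.4, -2.8, 50.7], [-108.7, 19.4, 56.7], [-62.9, 34.1, 140.8]]
jawface 42 [[-21.0, -18.5, 44.8], [-19.5, 17.2, 70.6], [-17.6, 30.3, 73.2]]
cap 56 [[28.1, -3.0, 53.0], [32.3, 3.2, 78.4], [36.6, 6.6, 92.0]]
```

Force is rising, so I'll make a few more small steps to confirm the stop.

Call:
send_rows([
  {"offset": [-0.1,0,0],"turn": 0},
  {"offset": [-0.2,0,0],"turn": 0},
  {"offset": [-0.2,0,0],"turn": 0},
])

```text
t: 10.55
eef_pos: [0.476, -0.0873, 0.2338]
ee_rot: [3.141, -0.004, 0.201]
force: [10.4, 1.3, -5.8]
width: 0.0007
```

```bash
python3 jaw.py
```

```text
t 10.55 tip in vise mm [-95.5   1.2  55.8] yaw off deg -0.06 F(vise) [10.41 -0.76 -5.8 ] w 0.0007
lip 13 [[-119.2, -2.3, 52.5], [-110.4, 20.8, 58.8], [-62.2, 34.2, 140.8]]
jawface 46 [[-21.0, -17.4, 40.6], [-19.3, 14.6, 70.1], [-15.0, 29.3, 73.4]]
cap 55 [[28.2, -2.0, 55.1], [32.4, 3.2, 79.6], [36.5, 6.1, 92.4]]
```

The jaw is at its stop: the tip no longer advances and the force is up to 10 N. I'll retract now.

Call:
send_rows([
  {"offset": [0.4,0,0],"turn": 0},
  {"offset": [1,0,0],"turn": 0},
  {"offset": [1.6,0,0],"turn": 0},
  {"offset": [1.8,0,-0.5],"turn": 0},
  {"offset": [1.8,0,-2],"turn": 0},
  {"offset": [1.8,0,-5],"turn": 0},
  {"offset": [1.8,0,-9],"turn": 0},
  {"offset": [1.8,0,-13],"turn": 0},
])

```text
t: 11.4
eef_pos: [0.4915, -0.0842, 0.365]
ee_rot: [3.142, 0.002, 0.2]
force: [1.6, 0.0, -0.6]
width: 0.0006
```

Call:
send_rows([
  {"offset": [0,3,-1],"turn": 0},
  {"offset": [0,7,-2],"turn": 0},
  {"offset": [0,11,-2],"turn": 0},
  {"offset": [0,14,-2],"turn": 0},
  {"offset": [0,16,-2],"turn": 0},
  {"offset": [0,16,-2],"turn": 0},
  {"offset": [0,16,-2],"turn": 0},
])

```text
t: 12.1
eef_pos: [0.5235, -0.2412, 0.3834]
ee_rot: [-3.141, 0.001, 0.199]
force: [0.4, 0.5, -0.0]
width: 0.0004
```

```bash
python3 jaw.py; python3 - <<'E'
from station import *;from h import *
f=grab_frame("side");P,ok=cloud(f);V=(P-O)@RV*1000
t=ok&red(f)&(V[...,2]>54)&(abs(V[...,0]+89)<25);print("tab",np.percentile(V[t],[10,50,90],axis=0).round(1).tolist())
cv2.imwrite("pics/side4.png",cv2.resize(f["frame"][80:300,190:350],None,fx=2.7,fy=2.7,interpolation=cv2.INTER_CUBIC))
E
```

```text
t 12.1 tip in vise mm [ -80.4 -159.   205.4] yaw off deg 0.04 F(vise) [ 0.52  0.36 -0.04] w 0.0004
lip 65 [[-113.8, -19.6, 54.8], [-110.7, 7.0, 67.8], [-106.6, 21.9, 70.1]]
jawface 41 [[-21.0, -18.5, 47.9], [-19.6, 19.5, 70.9], [-17.6, 29.2, 73.5]]
cap 55 [[28.2, -2.5, 53.0], [32.3, 3.1, 80.0], [36.7, 6.0, 92.6]]
tab [[-99.2, 44.4, 58.0], [-87.9, 48.0, 73.2], [-75.9, 49.9, 84.4]]
```

View pics/side4.png

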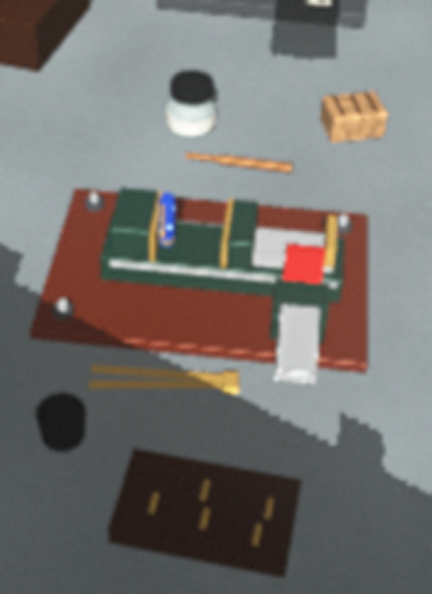

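The last view shows the jaw open with its lip at (332,240), the tab aside at (304,264) and the cap upright at (167,218). The bystanders are undisturbed and the arm is clear.

```bash
python3 -c "
from station import *
print(job_done())"
```

```text
the job is handed in; nothing more can be done
None
```

I pushed the stop bolt aside by its red tab, drew the jaw open by hooking the closed fingers behind the brass lip, and handed the job in at about 12 s. `job_done()` gives no verdict, so the result rests on my own checks.

- **Bolt:** it is at its stop. The push force rose to about 14 N there, and the tab's far face read about y 50, which is 0.070 m of travel. It had not moved when I looked again at the end.
- **Jaw:** it is at its stop. The fingertip stopped advancing while the force rose to about 10 N. The lip stands at x -107 to -114, so the joint is at about 0.045 m.
- **Cap:** it is upright. Its position stayed within about 0.5 mm while the jaw was drawn open.
- **Bystanders:** they look untouched in the last side view. I judged this by eye and did not measure it.
- **Arm:** it is clear of everything, with the force reading near zero.

The two cameras disagreed by about 4 mm across the vise at the start. I used the middle value, and the clearances covered the difference.

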